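# Set and lock the depth gauge in a leather-box mould

### The arm

A 6-joint arm with a two-finger parallel gripper is mounted at the origin on the work surface. World frame = base frame: x ahead of the robot, y to its left, z up, the work surface at z = 0. Lengths are in m, angles in rad, forces in N, time in s.
With the tool pointing down it reaches from about 0.275 to 0.825 m from the base axis. Payload 5.2 kg.
Tool frame: the origin (TCP) lies midway between the tips of the shut fingers; the grasp point (between the pads) lies arm.hold_point_z behind it (arm.hold_point_z is the distance from the TCP to the grasp point, in m); x points along the fingers, y is the direction in which the jaws open and shut, and the axes are right-handed (so a half turn about x gives the same grasp; the last joint's range is limited). The gripper opens to 93 mm and grips with 3 to 60 N. Pads are 15 mm wide; open, the fingers measure 128 mm over their backs; the gripper's body (75 mm by 188 mm) begins 65 mm behind the grasp point.
Start: joints at [-1.417, 0.259, 1.535, -0, 1.348, -0.203], TCP at [0.192, -0.515, 0.219] pointing down, gripper open.
Joint ranges: [-3.14, 3.14], [-0.91, 2.08], [0.19, 2.58], [-1.22, 4.36], [0.22, 2.71], [-3.12, 3.12]. Speed limits (rad/s): [2.57, 2.57, 3.14, 3.14, 3.14, 3.14].

### API

Orientations are given as a 3x3 rotation matrix whose columns are the frame's x, y, z axes.
In Python, from workcell import arm gives the robot as it stands.
- The arm moves only by the tool jog_arm, never from a script. Its argument "series" is a list that holds one entry, the list of rows, each a list of 7 numbers: the shift along the world's x, y, z in mm, then the turn, a rotation vector about the world's x, y, z in degrees, then the finger opening in mm, from 0 to 93. A call has 1 to 8 rows; each row is the pose to reach, as a shift and turn from the pose commanded when the call began; what a row does not reach only later rows make up. A row lasts 1/12 s, in which the tool goes at most 41.7 mm and 7.16 degrees, less where a joint would pass 70% of its speed; a pose out of reach is approached as far as the arm can. A call with a gripper value outside its range is refused whole. The fingers move at their own pace and stop on an object; "grip_force" is the grip in N (left out, the last holds). Time passes only in rows, so rows that repeat a pose let the fingers close. It gives the time, the measured TCP pose, the force and the opening at its end, in the units of the state.
- arm.get_state(): the state, without advancing time (a new reading comes with each control period).
- arm.get_image(name): name is "side" or "top"; returns (picture, depth): 480x640x3 uint8, red, green, blue; 480x640 float32, m along the optical axis (not along the pixel's ray), 0 where there is no reading.
- arm.camera_info(name): a dict with "vertical_fov" (degrees; the focal length in pixels is half the picture's height over the tangent of half this angle, whatever the lens; pixels are square), "cx", "cy" (the principal point, pixels), "D" ([k1, k2, p1, p2, k3] as OpenCV has them; the pictures are not rectified), "rvec" (rotation vector, rad) and "tvec" (3), from world to camera coordinates, as OpenCV has them. Camera axes: x right, y down, z forward; pixel columns grow to the right and rows downward; lengths in m; the calibration is good to about 2 mm. A picture is of the moment at which its call begins. camera_info takes no time and is no camera call.
- arm.close_job(): hands the job in, once; it reports no verdict.
Trained networks look in the newest picture that a camera, given by its name, has taken for a name from the list of things; names that differ only in an ending like _2 or _b are one class to them, and where a whole thing is asked for, a point or a joint stands for the part that bears it (a point fixed in the world has none). Each returns a list of dicts, best first, with "score" (0 to 1); they miss things now and then, are a little off and sometimes report something else, mostly with a low value. They report only what shows in the picture. A call takes as long as a camera call.
- arm.find_in(query, camera): "bbox" ([left, top, right, bottom] in pixels, round what is visible of it).
- arm.place_of(query, camera): "position" ([column, row] in pixels: a listed point, or the origin of a listed thing).
The state is a dict: "clock": time; "joint_pos": joint angles; "joint_vel": joint speeds; "effort": joint torques, N m; "ee_pos": TCP position; "ee_rot": TCP orientation; "wrist_force": force on the tool from outside, world axes, zero at the start; "torque": the same for the moment, N m; "gripper_width": finger opening in m.
Only numpy, scipy, OpenCV 4.12 (cv2) and the standard library are available. Lean on these libraries where they do the work, as an engineer would, in place of code of your own. Each camera call takes 0.05 s, during which the arm holds its last target.

### The job

Take the depth gauge by its red knob and lower the probe until its sprung brass foot rests gently on the bottom of the wooden mould's cavity, its spring pushed in about halfway and never hard to its end. Holding it at that height, turn the knob clockwise (seen from above) to its stop to lock the slide, then let go so that the probe stays locked with its foot on the bottom. Leave the glue pot, the folding stick, the red tray and the brass die where they lie.

Things in the scene. Friction and masses are not known exactly. Their poses are not given: they have to be found in the camera images.
- stand: Depth gauge stand, fixed to the bench. Origin on the bench, directly below the probe's axis; z up. Grey base plate 150 mm (own x) by 190 mm (own y, from -75 to +115) and 16 mm thick; steel column of 22 mm diameter at own y +85; a dark arm leads from it to the dark sleeve (34 mm diameter, 125 to 155 mm above the bench) in which the vertical probe slides. Only probe and knob rise higher.
- mould_rim (a point): Middle of the open top of the wooden mould fixed on the base plate: the block is 90 by 80 by 50 mm, its rim 66 mm above the bench, its rectangular cavity 56 by 50 mm. The cavity's white bottom lies anywhere from 12 to 38 mm below the rim; this depth differs every time and is not measured.
- knob_grip (a point): On the probe's axis in the upright red bar knob on its top, 46 (own x) by 14 (own y) by 30 mm high; 12 mm below the bar's top, 251 mm above the bench at the start. z up; goes down with the probe, turns with the knob. From the bar's underside to the sleeve's top: 78 mm at the start, 22 mm fully down; only the 10 mm rod and an 18 mm collar stand there.
- probe (a joint): How far the probe is lowered, 0 (raised, as at the start) to 0.056 m. A return spring pulls it back up with about 1.2 N at the top, growing to about 3 N at the bottom, plus 0.3 N friction: let go unlocked, it rises. At 0 the foot's underside is 6 mm above the mould's rim, so the foot meets the bottom at 0.018 to 0.044.
- knob (a joint): Lock: angle of the knob relative to the stand, rad; 0 is open, it grows turning clockwise from above up to the stop at 1.3. The bar lies along the stand's x at 0. Starts between 0 and 0.2. It turns freely to about 0.7, then stiffens (up to about 0.5 N m) as the brake wedges in the sleeve, and from about 1.1 the probe is locked against up and down forces of some 15 N and the knob stays by itself.
- foot: Brass foot at the lower end of the probe, 14 mm diameter; origin at the middle of its underside; z up. It is sprung: 0.5 N preload, then 1 N per mm over 10 mm of travel, after which it is hard. It does not turn with the knob.
- mould: The wooden mould with its white bottom, fixed on the stand; origin at the middle of its underside, 16 mm above the bench; axes as the stand's.
- glue_pot: Loose white round glue pot, 84 mm across, 55 mm high; origin at the middle of its underside. Leave alone.
- folder: Loose flat wooden folding stick, 150 by 20 by 6 mm, long along its x; origin at the middle of its underside. Leave alone.
- red_tray: Loose red open tray, 75 by 100 by 28 mm; origin at the middle of its underside. Leave alone.
- die: Loose brass stamping die, 50 by 40 mm, 24 mm high; origin at the middle of its underside. Leave alone.

How it is judged:
By the outcome, as a careful person would: the job done as asked, in the order asked, and still so for the second after the job is handed in, with the robot touching nothing.
It also fails if it takes over 50 s, if anything falls off the work surface, if the arm or the gripper's body presses on something with over 40 N, if the wrist force passes 120 N, or if a joint passes its speed limit or range.

## Working session

There is one attempt and no reset: what is moved stays moved. The work goes in short steps, Python scripts to look and compute and a tool call to move; the robot and the scene stay as the last step left them, time stands still between calls to the robot, and variables do not carry over. Pictures are saved under pics/ and viewed, and the job is handed in when it is done.

Besides the shell and the picture viewer there is one more tool, called by a JSON object that holds its "api" and its "payload". jog_arm: Moves the arm, as the interface text tells. Its arguments: {"type":"object","properties":{"series":{"type":"array"},"grip_force":{"type":"number"}},"required":["series"]}

```bash
mkdir -p pics; cat > h.py <<'E'
import numpy as np, cv2
from workcell import arm
def cam(n):
    i=arm.camera_info(n); f=240/np.tan(np.radians(i['vertical_fov'])/2)
    K=np.array([[f,0,i['cx']],[0,f,i['cy']],[0,0,1.]]); R,_=cv2.Rodrigues(np.array(i['rvec'],float)); return K,np.array(i['D'],float),R,np.array(i['tvec'],float)
def ray(n,p):
    K,D,R,t=cam(n); u=cv2.undistortPoints(np.array([[p]],float),K,D)[0,0]
    return -R.T@t, R.T@np.array([u[0],u[1],1.])
def at_z(n,p,z):
    o,d=ray(n,p); return o+d*(z-o[2])/d[2]
def at_depth(n,p,dep):
    o,d=ray(n,p); return o+d*dep
def proj(n,X):
    K,D,R,t=cam(n); return cv2.projectPoints(np.array(X,float).reshape(-1,1,3),cv2.Rodrigues(R)[0],t,K,D)[0].reshape(-1,2)
def tri(a,b):
    o1,d1=ray(*a);o2,d2=ray(*b);d1/=np.linalg.norm(d1);d2/=np.linalg.norm(d2)
    s=np.linalg.lstsq(np.stack([d1,-d2],1),o2-o1,rcond=None)[0]
    p,q=o1+d1*s[0],o2+d2*s[1]; return (p+q)/2,np.linalg.norm(p-q)
E
python3 - <<'E'
from h import *
np.set_printoptions(precision=4,suppress=True)
for n in('side','top'):
    im,d=arm.get_image(n); cv2.imwrite(f'pics/{n}0.png',im[:,:,::-1]); np.save(f'{n}0.npy',d)
    print(n,ray(n,(320,240)))
    for q in('knob_grip','mould_rim','stand','foot','mould'):
        print(q,[(r['position'],round(r['score'],2)) for r in arm.place_of(q,n)][:2])
    print([(r['bbox'],r['score']) for r in arm.find_in('knob_grip',n)][:2])
s=arm.get_state();print(s, arm.hold_point_z)
E
```

```text
side (array([0.3213, 0.6183, 1.0298]), array([ 0.2265, -0.57  , -0.7898]))
knob_grip []
mould_rim [([349.9, 241.6], 0.8), ([357.1, 181.9], 0.39)]
stand [([346.7, 256.7], 0.68)]
foot []
mould [([349.5, 254.9], 0.71)]
[([344.4, 171.0, 364.4, 197.2], 0.65)]
top (array([ 0.4168, -0.0126,  1.1868]), array([ 0.1533, -0.0008, -0.9882]))
knob_grip [([361.5, 257.1], 0.58)]
mould_rim [([355.0, 263.4], 0.86), ([360.1, 253.0], 0.35)]
stand [([355.4, 265.1], 0.64)]
foot [([356.0, 263.9], 0.28)]
mould [([353.3, 265.5], 0.93)]
[([355.8, 243.8, 371.1, 267.5], 0.68), ([158.3, 237.1, 199.1, 271.4], 0.54)]
{'clock': 0.7, 'joint_pos': array([-1.4168,  0.2586,  1.535 , -0.    ,  1.348 , -0.2028]), 'joint_vel': array([ 0.0003, -0.0009, -0.0002, -0.001 , -0.0001, -0.0001]), 'effort': array([  0.0024, -43.7055, -28.4255,   0.0721,   0.0308,  -0.    ]), 'ee_pos': array([ 0.1921, -0.5154,  0.2187]), 'ee_rot': array([[-0.    ,  0.3493, -0.937 ],
       [-0.0001, -0.937 , -0.3493],
       [-1.    ,  0.0001,  0.    ]]), 'wrist_force': array([-0.8647,  0.2703, -0.6163]), 'torque': array([-0.017 ,  0.019 ,  0.0017]), 'gripper_width': 0.09285937241172525} 0.0188
```

```bash
python3 - <<'E'
from h import *
np.set_printoptions(precision=4,suppress=True)
ims=[]
for n,(x,y) in dict(side=(355,220),top=(358,260)).items():
    im=cv2.imread(f'pics/{n}0.png'); c=im[y-75:y+75,x-50-25:x+75]; ims.append(cv2.resize(c,(400,400),interpolation=cv2.INTER_CUBIC))
cv2.imwrite('pics/crop0.png',np.hstack(ims))
print(at_z('top',(361.5,257.1),.251),at_z('top',(355,263.4),.066),at_z('side',(349.9,241.6),.066),at_z('top',(355.4,265.1),0))
print(tri(('side',(354.4,181)),('top',(361.5,257.1))))
d=np.load('top0.npy')
im=cv2.imread('pics/top0.png')
hsv=cv2.cvtColor(im,cv2.COLOR_BGR2HSV)
m=((hsv[...,0]<8)|(hsv[...,0]>172))&(hsv[...,1]>120)
m[:240]=0;m[272:]=0;m[:,:345]=0;m[:,380:]=0
v,u=np.nonzero(m);P=np.array([at_depth('top',(float(a),float(b)),d[b,a]) for a,b in zip(u,v)])
top=P[(P[:,2]>.25)&(P[:,2]<.275)];print(len(P),len(top),np.median(P,0),top.mean(0) if len(top) else 0)
r=cv2.minAreaRect(top[:,:2].astype(np.float32)*1000);print(r)
E
```

```text
[ 0.527  -0.0952  0.251 ] [ 0.5339 -0.0958  0.066 ] [ 0.5356 -0.0966  0.066 ] [ 0.5365 -0.1016  0.    ]
(array([ 0.5297, -0.0939,  0.2585]), np.float64(0.007190674947885758))
175 162 [ 0.5317 -0.0973  0.263 ] [ 0.5324 -0.098   0.2626]
((533.4105224609375, -98.31204223632812), (13.934818267822266, 43.771034240722656), 62.874610900878906)
```

View pics/top0.png

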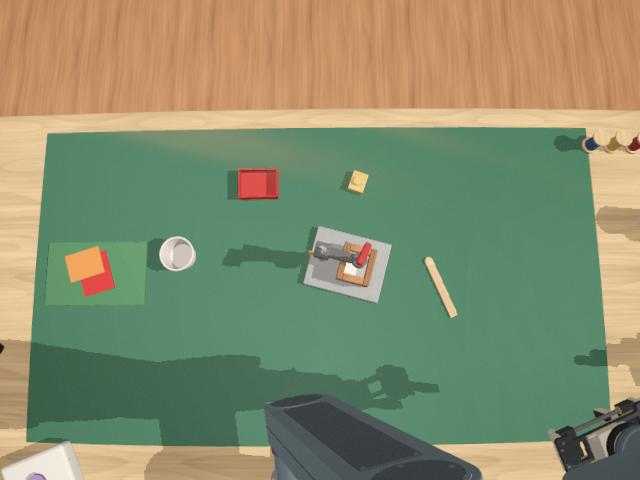

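View pics/side0.png

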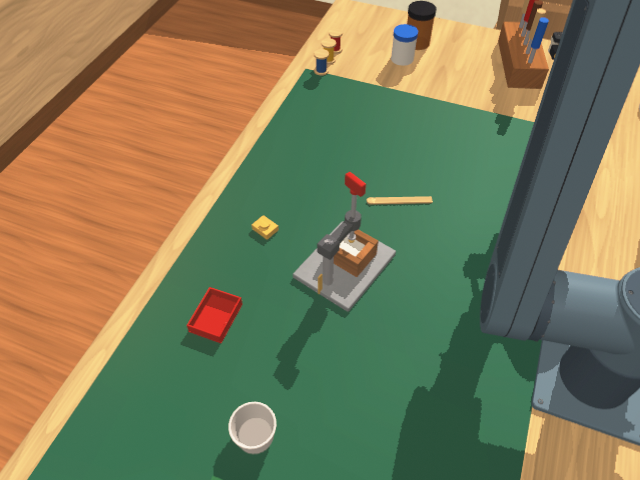

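```bash
sleep 1
```

```text
(no output)
```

View pics/crop0.png

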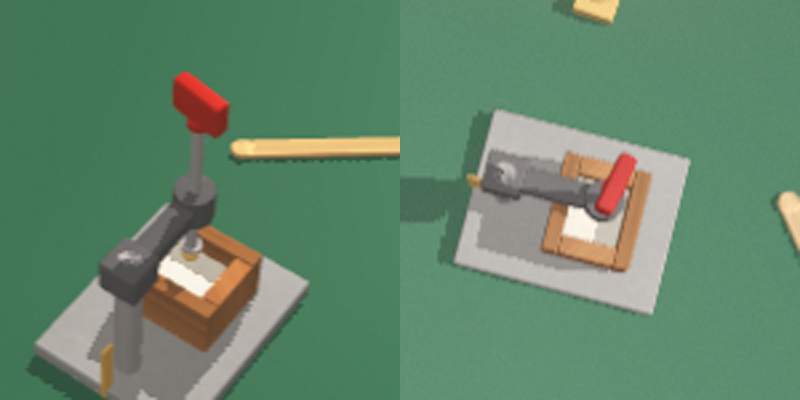

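```bash
python3 - <<'E'
from h import *
np.set_printoptions(precision=4,suppress=True)
im=cv2.imread('pics/top0.png');hsv=cv2.cvtColor(im,cv2.COLOR_BGR2HSV);d=np.load('top0.npy')
def pts(m): 
    v,u=np.nonzero(m);return np.array([at_depth('top',(float(a),float(b)),d[b,a]) for a,b in zip(u,v)])
roi=np.zeros(d.shape,bool);roi[215:315,290:405]=1
P=pts(roi)
B=P[(P[:,2]>.009)&(P[:,2]<.3)]
g=hsv[...,1]<60
B2=pts(roi&g); B2=B2[(B2[:,2]>.009)&(B2[:,2]<.025)]
print('base z',np.median(B2[:,2]),len(B2))
r=cv2.minAreaRect(B2[:,:2].astype(np.float32)*1000);print('base',r)
# white bottom
w=(hsv[...,1]<50)&(hsv[...,2]>180)&roi
W=pts(w);print('white',len(W),np.percentile(W[:,2],[5,25,50,75,95]),np.median(W,0))
k=((hsv[...,0]<8)|(hsv[...,0]>172))&(hsv[...,1]>140); k&=roi;k[272:]=0
wd=((hsv[...,0]>5)&(hsv[...,0]<20)&(hsv[...,1]>100))&roi
M=pts(wd);M=M[(M[:,2]>.06)&(M[:,2]<.072)];print('rim',len(M),np.median(M[:,2]),cv2.minAreaRect(M[:,:2].astype(np.float32)*1000))
T=pts(k);print('red z',np.percentile(T[:,2],[5,50,95]))
T=T[(T[:,2]>.255)]
c=T[:,:2].mean(0);U,S,V=np.linalg.svd(T[:,:2]-c);print('knob',c,np.degrees(np.arctan2(V[0,1],V[0,0])),cv2.minAreaRect(T[:,:2].astype(np.float32)*1000))
E
```

```text
Traceback (most recent call last):
  File "h.py", line 12, in at_depth
    o,d=ray(n,p); return o+d*dep
        ~~~^^^^^
  File "h.py", line 7, in ray
    K,D,R,t=cam(n); u=cv2.undistortPoints(np.array([[p]],float),K,D)[0,0]
            ~~~^^^
  File "h.py", line 4, in cam
    i=arm.camera_info(n); f=240/np.tan(np.radians(i['vertical_fov'])/2)
ValueError: time passes only in moves, steps and waits
```

```bash
sed -i 's/^def cam/import functools\n@functools.lru_cache\ndef cam/' h.py
cat > m.py <<'E'
from h import *
np.set_printoptions(precision=4,suppress=True)
im=cv2.imread('pics/top0.png');hsv=cv2.cvtColor(im,cv2.COLOR_BGR2HSV);d=np.load('top0.npy')
def pts(m): 
    v,u=np.nonzero(m);return np.array([at_depth('top',(float(a),float(b)),d[b,a]) for a,b in zip(u,v)])
roi=np.zeros(d.shape,bool);roi[215:315,290:405]=1
g=hsv[...,1]<60
B2=pts(roi&g); B2=B2[(B2[:,2]>.009)&(B2[:,2]<.025)]
print('base z',np.median(B2[:,2]),len(B2))
r=cv2.minAreaRect(B2[:,:2].astype(np.float32)*1000);print('base',r)
w=(hsv[...,1]<50)&(hsv[...,2]>180)&roi
W=pts(w);print('white',len(W),np.percentile(W[:,2],[5,25,50,75,95]),np.median(W,0))
k=((hsv[...,0]<8)|(hsv[...,0]>172))&(hsv[...,1]>140); k&=roi;k[272:]=0
wd=((hsv[...,0]>5)&(hsv[...,0]<20)&(hsv[...,1]>100))&roi
M=pts(wd);M=M[(M[:,2]>.06)&(M[:,2]<.072)];print('rim',len(M),np.median(M[:,2]),cv2.minAreaRect(M[:,:2].astype(np.float32)*1000))
T=pts(k);print('red z',np.percentile(T[:,2],[5,50,95]))
T=T[(T[:,2]>.255)]
c=T[:,:2].mean(0);U,S,V=np.linalg.svd(T[:,:2]-c);print('knob',c,np.degrees(np.arctan2(V[0,1],V[0,0])),cv2.minAreaRect(T[:,:2].astype(np.float32)*1000))
E
python3 m.py
```

```text
base z 0.01635755116380566 2838
base ((540.2869262695312, -80.20045471191406), (190.4892578125, 150.79896545410156), 74.75243377685547)
white 2080 [0.0128 0.0151 0.0168 0.0187 0.0484] [ 0.5247 -0.1018  0.0168]
rim 593 0.0665074669796677 ((533.1355590820312, -99.46116638183594), (78.87377166748047, 87.92999267578125), 74.29639434814453)
red z [0.2517 0.2632 0.266 ]
knob [ 0.5322 -0.0979] 148.1418438410464 ((482.04852294921875, -65.05428314208984), (15.743793487548828, 166.6412353515625), 56.573692321777344)
```

```bash
cat >> m.py <<'E'
print('---')
W=W[(W[:,2]>.024)&(W[:,2]<.06)&(np.hypot(W[:,0]-.534,W[:,1]+.099)<.035)]
print(len(W),np.percentile(W[:,2],[5,25,50,75,95]),np.median(W,0))
T=pts(k);T=T[(T[:,2]>.255)&(np.hypot(T[:,0]-.534,T[:,1]+.099)<.035)]
c=T[:,:2].mean(0);U,S,V=np.linalg.svd(T[:,:2]-c);print('knob',c,np.degrees(np.arctan2(V[0,1],V[0,0])),cv2.minAreaRect(T[:,:2].astype(np.float32)*1000))
E
python3 m.py | sed 1,/---/d
```

```text
192 [0.0439 0.0462 0.0476 0.0492 0.0509] [ 0.5201 -0.0942  0.0476]
knob [ 0.533  -0.0985] 152.552662145405 ((533.4825439453125, -98.67595672607422), (13.222289085388184, 43.34925842285156), 62.521690368652344)
```

{"api": "jog_arm", "payload": {"series": [[[0, 0, 40, 0, 0, 7, 60], [30, 35, 81, 0, 0, 14, 60], [60, 70, 81, 0, 0, 21, 60], [85, 105, 81, 0, 0, 28, 60], [110, 135, 81, 0, 0, 35, 60], [135, 165, 81, 0, 0, 42, 60], [160, 195, 81, 0, 0, 49, 60], [180, 220, 81, 0, 0, 56, 60]]], "grip_force": 60}}

```text
clock: 1.37
ee_pos: [0.3703, -0.297, 0.3]
ee_rot: [[0.001, 0.973, -0.229], [-0.001, -0.229, -0.973], [-1.0, 0.001, 0.001]]
wrist_force: [0.4, -0.3, -0.5]
gripper_width: 0.0601
```

{"api": "jog_arm", "payload": {"series": [[[20, 25, 0, 0, 0, 7, 60], [40, 50, 0, 0, 0, 14, 60], [60, 75, 0, 0, 0, 21, 60], [80, 100, 0, 0, 0, 28, 60], [105, 125, 0, 0, 0, 35, 60], [130, 150, 0, 0, 0, 42, 60], [150, 180, 0, 0, 0, 49, 60], [161.5, 196.5, 0, 0, 0, 56, 60]]]}}

```text
clock: 2.03
ee_pos: [0.5326, -0.0991, 0.2996]
ee_rot: [[0.001, 0.732, 0.681], [0.001, 0.681, -0.732], [-1.0, 0.001, -0.0]]
wrist_force: [-0.5, 0.3, 0.1]
gripper_width: 0.0598
```

{"api": "jog_arm", "payload": {"series": [[[0, 0, 0, 0, 0, 7, 60], [0, 0, 0, 0, 0, 14, 60], [0, 0, 0, 0, 0, 20.2, 60], [0, 0, 0, 0, 0, 20.2, 60], [0, 0, 0, 0, 0, 20.2, 60]]]}}

```text
clock: 2.45
ee_pos: [0.5309, -0.1021, 0.2996]
ee_rot: [[-0.0, 0.462, 0.887], [0.0, 0.887, -0.462], [-1.0, -0.0, -0.0]]
wrist_force: [0.3, -0.0, 0.4]
gripper_width: 0.0598
```

```bash
python3 - <<'E'
from h import *
s=arm.get_state();print(s['clock'],s['ee_pos'],s['joint_pos'],s['joint_vel'])
for n in('top','side'):
    im,d=arm.get_image(n);cv2.imwrite(f'pics/{n}1.png',im[:,:,::-1])
    x,y=dict(top=(358,255),side=(360,190))[n]
    cv2.imwrite(f'pics/{n}1c.png',cv2.resize(im[y-75:y+75,x-75:x+75,::-1],(500,500),interpolation=cv2.INTER_CUBIC))
s=arm.get_state();print(s['clock'],s['ee_pos'])
E
```

```text
2.45 [ 0.53094108 -0.10209311  0.29963325] [-3.96348809e-01  2.00402041e-01  1.41448725e+00 -1.97252042e-05
  1.52675206e+00 -1.48647881e+00] [-0.00497199 -0.00108928 -0.00078009  0.00096635 -0.00041655  0.02072008]
2.55 [ 0.53088293 -0.10231044  0.29968903]
```

View pics/side1c.png

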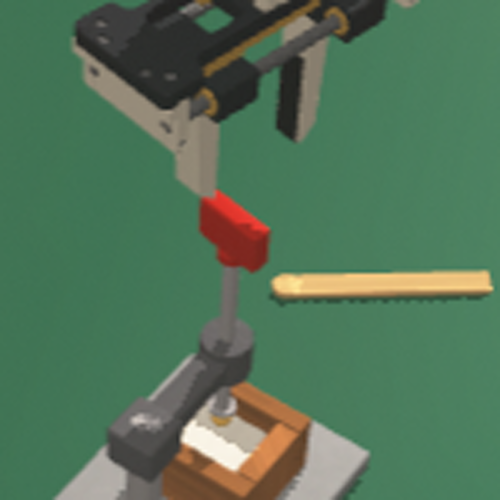

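```bash
sleep 0.1
```

{"api": "jog_arm", "payload": {"series": [[[2.6, 3.5, 0, 0, 0, 0, 60], [2.6, 3.5, -10, 0, 0, 0, 60], [2.6, 3.5, -10, 0, 0, 0, 60], [2.6, 3.5, -10, 0, 0, 0, 60]]]}}

```text
clock: 2.88
ee_pos: [0.533, -0.0984, 0.2886]
ee_rot: [[-0.002, 0.46, 0.888], [0.001, 0.888, -0.46], [-1.0, -0.0, -0.002]]
wrist_force: [-0.3, -0.6, 0.4]
gripper_width: 0.0599
```

{"api": "jog_arm", "payload": {"series": [[[0, 0, -15, 0, 0, 0, 50], [0, 0, -30, 0, 0, 0, 50], [0, 0, -45, 0, 0, 0, 50], [0, 0, -56, 0, 0, 0, 50], [0, 0, -56, 0, 0, 0, 50], [0, 0, -56, 0, 0, 0, 50]]]}}

```text
clock: 3.38
ee_pos: [0.5333, -0.0986, 0.2333]
ee_rot: [[-0.001, 0.46, 0.888], [0.0, 0.888, -0.46], [-1.0, -0.0, -0.001]]
wrist_force: [0.5, -0.1, -0.1]
gripper_width: 0.05
```

```bash
python3 - <<'E'
from h import *
for n in('top','side'):
    im,d=arm.get_image(n)
    x,y=dict(top=(358,255),side=(360,190))[n]
    cv2.imwrite(f'pics/{n}2c.png',cv2.resize(im[y-60:y+60,x-60:x+60,::-1],(500,500),interpolation=cv2.INTER_CUBIC))
s=arm.get_state();print(s['clock'],s['ee_pos'],s['wrist_force'],s['torque'])
E
```

```text
3.4833 [ 0.53407925 -0.09889973  0.23457434] [-0.4969427   0.3228305   0.01654681] [ 0.00627173 -0.17843639 -0.02192972]
```

View pics/side2c.png

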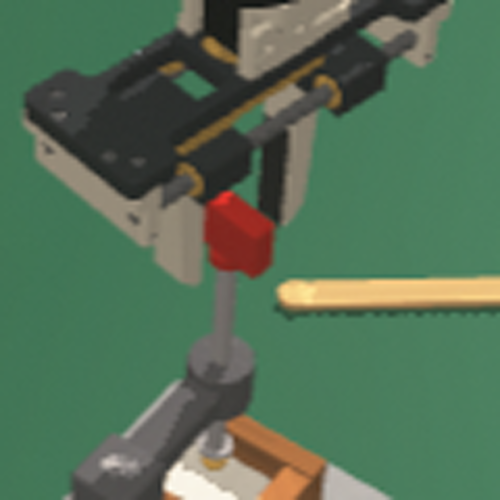

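View pics/top2c.png

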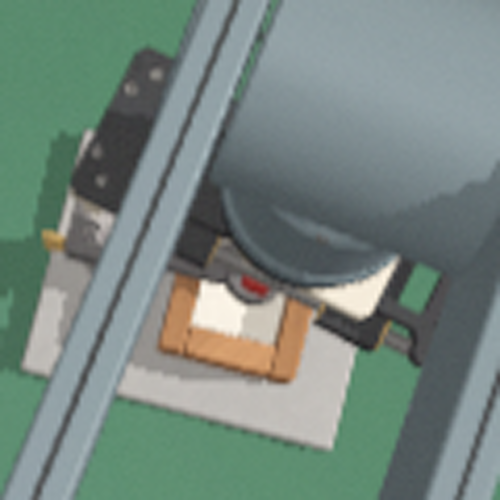

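{"api": "jog_arm", "payload": {"series": [[[0, 0, 0, 0, 0, 0, 25], [0, 0, 0, 0, 0, 0, 18], [0, 0, 0, 0, 0, 0, 5], [0, 0, 0, 0, 0, 0, 5], [0, 0, 0, 0, 0, 0, 5], [0, 0, 0, 0, 0, 0, 5]]], "grip_force": 10}}

```text
clock: 3.98
ee_pos: [0.5341, -0.0979, 0.2338]
ee_rot: [[0.001, 0.46, 0.888], [0.002, 0.888, -0.46], [-1.0, 0.002, 0.0]]
wrist_force: [6.3, 11.6, -1.5]
gripper_width: 0.0145
```

{"api": "jog_arm", "payload": {"series": [[[0.5, 0.9, 0, 0, 0, 0, 5], [0.5, 0.9, 0, 0, 0, 0, 5], [0.5, 0.9, 0, 0, 0, 0, 5]]]}}

```text
clock: 4.23
ee_pos: [0.5344, -0.0973, 0.2338]
ee_rot: [[0.001, 0.459, 0.888], [0.001, 0.888, -0.459], [-1.0, 0.001, 0.0]]
wrist_force: [1.9, 2.8, 1.7]
gripper_width: 0.0137
```

{"api": "jog_arm", "payload": {"series": [[[0.1, 0.3, 0, 0, 0, 0, 5], [0.1, 0.3, 0, 0, 0, 0, 5], [0.1, 0.3, 0, 0, 0, 0, 5], [0.1, 0.3, 0, 0, 0, 0, 5]]], "grip_force": 60}}

```text
clock: 4.57
ee_pos: [0.5344, -0.0972, 0.2338]
ee_rot: [[0.001, 0.459, 0.888], [0.0, 0.888, -0.459], [-1.0, 0.001, 0.0]]
wrist_force: [1.7, 3.8, 1.3]
gripper_width: 0.0136
```

```bash
python3 - <<'E'
from h import *
s=arm.get_state();print(s['clock'],s['ee_pos'],s['wrist_force'],s['torque'],s['gripper_width'])
E
```

```text
4.5667 [ 0.53440724 -0.09723926  0.23379649] [1.65528305 3.78730518 1.29145938] [ 0.60334505 -0.59810279  0.01885929] 0.013619207008466996
```

{"api": "jog_arm", "payload": {"series": [[[0, 0, -3, 0, 0, 0, 5], [0, 0, -7, 0, 0, 0, 5], [0, 0, -11, 0, 0, 0, 5], [0, 0, -15, 0, 0, 0, 5], [0, 0, -17, 0, 0, 0, 5], [0, 0, -17, 0, 0, 0, 5], [0, 0, -17, 0, 0, 0, 5]]]}}

```text
clock: 5.15
ee_pos: [0.5344, -0.0973, 0.216]
ee_rot: [[0.0, 0.46, 0.888], [0.0, 0.888, -0.46], [-1.0, 0.001, -0.0]]
wrist_force: [3.1, 4.7, 1.5]
gripper_width: 0.0138
```

{"api": "jog_arm", "payload": {"series": [[[0, 0, -1, 0, 0, 0, 5], [0, 0, -2, 0, 0, 0, 5], [0, 0, -3, 0, 0, 0, 5], [0, 0, -3, 0, 0, 0, 5], [0, 0, -3, 0, 0, 0, 5]]]}}

```text
clock: 5.57
ee_pos: [0.5344, -0.0973, 0.2132]
ee_rot: [[0.0, 0.46, 0.888], [0.0, 0.888, -0.46], [-1.0, 0.001, 0.0]]
wrist_force: [2.8, 2.8, 2.5]
gripper_width: 0.0136
```

{"api": "jog_arm", "payload": {"series": [[[0, 0, -1, 0, 0, 0, 5], [0, 0, -2, 0, 0, 0, 5], [0, 0, -2, 0, 0, 0, 5], [0, 0, -2, 0, 0, 0, 5]]]}}

```text
clock: 5.9
ee_pos: [0.5344, -0.0973, 0.2112]
ee_rot: [[0.0, 0.46, 0.888], [0.0, 0.888, -0.46], [-1.0, 0.001, 0.0]]
wrist_force: [2.9, 4.6, 1.3]
gripper_width: 0.0137
```

{"api": "jog_arm", "payload": {"series": [[[0, 0, -1, 0, 0, 0, 5], [0, 0, -1, 0, 0, 0, 5], [0, 0, -1, 0, 0, 0, 5]]]}}

```text
clock: 6.15
ee_pos: [0.5344, -0.0973, 0.2102]
ee_rot: [[0.0, 0.46, 0.888], [0.0, 0.888, -0.46], [-1.0, 0.0, 0.0]]
wrist_force: [3.6, 3.7, 1.8]
gripper_width: 0.0135
```

{"api": "jog_arm", "payload": {"series": [[[0, 0, -1, 0, 0, 0, 5], [0, 0, -1, 0, 0, 0, 5], [0, 0, -1, 0, 0, 0, 5]]]}}

```text
clock: 6.4
ee_pos: [0.5344, -0.0973, 0.2092]
ee_rot: [[0.0, 0.459, 0.888], [0.0, 0.888, -0.459], [-1.0, 0.0, 0.0]]
wrist_force: [3.1, 4.5, 1.2]
gripper_width: 0.0133
```

{"api": "jog_arm", "payload": {"series": [[[0, 0, -1, 0, 0, 0, 5], [0, 0, -1, 0, 0, 0, 5], [0, 0, -1, 0, 0, 0, 5]]]}}

```text
clock: 6.65
ee_pos: [0.5344, -0.0973, 0.2084]
ee_rot: [[0.001, 0.46, 0.888], [0.0, 0.888, -0.46], [-1.0, 0.0, 0.0]]
wrist_force: [2.4, 4.7, 2.6]
gripper_width: 0.0135
```

{"api": "jog_arm", "payload": {"series": [[[0, 0, -1, 0, 0, 0, 5], [0, 0, -1, 0, 0, 0, 5], [0, 0, -1, 0, 0, 0, 5]]]}}

```text
clock: 6.9
ee_pos: [0.5344, -0.0973, 0.2075]
ee_rot: [[0.001, 0.459, 0.888], [0.0, 0.888, -0.459], [-1.0, 0.0, 0.0]]
wrist_force: [3.4, 5.0, 3.5]
gripper_width: 0.0136
```

{"api": "jog_arm", "payload": {"series": [[[0, 0, -1, 0, 0, 0, 5], [0, 0, -1, 0, 0, 0, 5], [0, 0, -1, 0, 0, 0, 5]]]}}

```text
clock: 7.15
ee_pos: [0.5344, -0.0973, 0.2067]
ee_rot: [[0.001, 0.459, 0.888], [0.0, 0.888, -0.459], [-1.0, 0.0, 0.0]]
wrist_force: [2.1, 4.6, 4.4]
gripper_width: 0.0135
```

```bash
cat > r.py <<'E'
from h import *
import sys
F=[];Z=[]
for i in range(8):
    im,d=arm.get_image('side');s=arm.get_state();F.append(np.r_[s['wrist_force'],s['torque']]);Z.append(s['ee_pos'])
print(s['clock'],np.mean(Z,0).round(5),np.mean(F,0).round(2),np.std(F,0).round(2))
cv2.imwrite(f'pics/{sys.argv[1]}.png',cv2.resize(im[180:270,310:400,::-1],(540,540),interpolation=cv2.INTER_CUBIC))
E
python3 r.py s3
```

```text
7.55 [ 0.53442 -0.09729  0.20671] [ 2.44  4.16  4.23  0.85 -0.56  0.03] [0.41 0.39 0.47 0.02 0.03 0.02]
```

{"api": "jog_arm", "payload": {"series": [[[0, 0, -1, 0, 0, 0, 5], [0, 0, -1, 0, 0, 0, 5], [0, 0, -1, 0, 0, 0, 5]]]}}

```text
clock: 7.8
ee_pos: [0.5344, -0.0973, 0.2058]
ee_rot: [[0.001, 0.459, 0.888], [0.0, 0.888, -0.459], [-1.0, 0.0, 0.001]]
wrist_force: [1.6, 3.8, 5.2]
gripper_width: 0.0134
```

```bash
python3 r.py s4
```

```text
8.2 [ 0.53443 -0.09729  0.20585] [ 2.07  4.55  5.2   0.88 -0.49  0.02] [0.37 0.43 0.35 0.02 0.03 0.04]
```

View pics/s4.png

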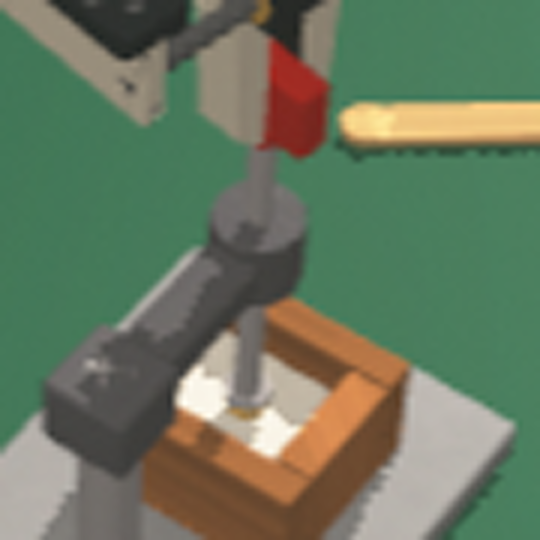

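{"api": "jog_arm", "payload": {"series": [[[0, 0, -1, 0, 0, 0, 5], [0, 0, -2, 0, 0, 0, 5], [0, 0, -2.5, 0, 0, 0, 5], [0, 0, -2.5, 0, 0, 0, 5], [0, 0, -2.5, 0, 0, 0, 5]]]}}

```text
clock: 8.62
ee_pos: [0.5345, -0.0973, 0.2037]
ee_rot: [[0.001, 0.459, 0.888], [-0.0, 0.888, -0.459], [-1.0, 0.0, 0.001]]
wrist_force: [2.3, 4.3, 7.6]
gripper_width: 0.0135
```

```bash
python3 r.py s5
```

```text
9.0167 [ 0.53445 -0.0973   0.20371] [ 1.23  4.64  7.18  0.93 -0.34  0.01] [0.4  0.46 0.29 0.03 0.03 0.02]
```

{"api": "jog_arm", "payload": {"series": [[[0, 0, 0, 0, 0, -2, 5], [0, 0, 0, 0, 0, -5, 5], [0, 0, 0, 0, 0, -8, 5], [0, 0, 0, 0, 0, -10, 5], [0, 0, 0, 0, 0, -10, 5]]]}}

```text
clock: 9.43
ee_pos: [0.5343, -0.0975, 0.2037]
ee_rot: [[0.001, 0.608, 0.794], [-0.0, 0.794, -0.608], [-1.0, 0.0, 0.001]]
wrist_force: [1.1, 3.3, 7.5]
gripper_width: 0.0134
```

{"api": "jog_arm", "payload": {"series": [[[0, 0, 0, 0, 0, -2, 5], [0, 0, 0, 0, 0, -5, 5], [0, 0, 0, 0, 0, -8, 5], [0, 0, 0, 0, 0, -10, 5], [0, 0, 0, 0, 0, -10, 5]]]}}

```text
clock: 9.85
ee_pos: [0.5342, -0.0977, 0.2037]
ee_rot: [[0.001, 0.737, 0.676], [-0.001, 0.676, -0.737], [-1.0, 0.0, 0.001]]
wrist_force: [0.5, 2.0, 7.9]
gripper_width: 0.013
```

Excellent; forces small. Continue.

{"api": "jog_arm", "payload": {"series": [[[0, 0, 0, 0, 0, -2, 5], [0, 0, 0, 0, 0, -5, 5], [0, 0, 0, 0, 0, -8, 5], [0, 0, 0, 0, 0, -11, 5], [0, 0, 0, 0, 0, -14, 5], [0, 0, 0, 0, 0, -15, 5], [0, 0, 0, 0, 0, -15, 5]]]}}

```text
clock: 10.43
ee_pos: [0.5339, -0.0978, 0.2037]
ee_rot: [[-0.0, 0.886, 0.463], [-0.001, 0.463, -0.886], [-1.0, -0.0, 0.001]]
wrist_force: [-0.1, 2.5, 7.3]
gripper_width: 0.0136
```

```bash
python3 r.py s6
```

```text
10.8333 [ 0.5339  -0.09783  0.20367] [-0.3   3.09  7.47  0.59 -0.07 -0.02] [0.4  0.44 0.67 0.02 0.02 0.03]
```

{"api": "jog_arm", "payload": {"series": [[[0, 0, 0, 0, 0, -3, 5], [0, 0, 0, 0, 0, -6, 5], [0, 0, 0, 0, 0, -9, 5], [0, 0, 0, 0, 0, -12, 5], [0, 0, 0, 0, 0, -15, 5], [0, 0, 0, 0, 0, -15, 5], [0, 0, 0, 0, 0, -15, 5]]]}}

```text
clock: 11.42
ee_pos: [0.5335, -0.0979, 0.2036]
ee_rot: [[-0.001, 0.976, 0.219], [-0.001, 0.219, -0.976], [-1.0, -0.001, 0.001]]
wrist_force: [-1.9, 2.8, 7.4]
gripper_width: 0.0135
```

```bash
python3 r.py s7
```

```text
11.8167 [ 0.53351 -0.09789  0.20355] [-1.68  2.7   7.72  0.51  0.06  0.02] [0.46 0.53 0.33 0.04 0.03 0.02]
```

View pics/s7.png

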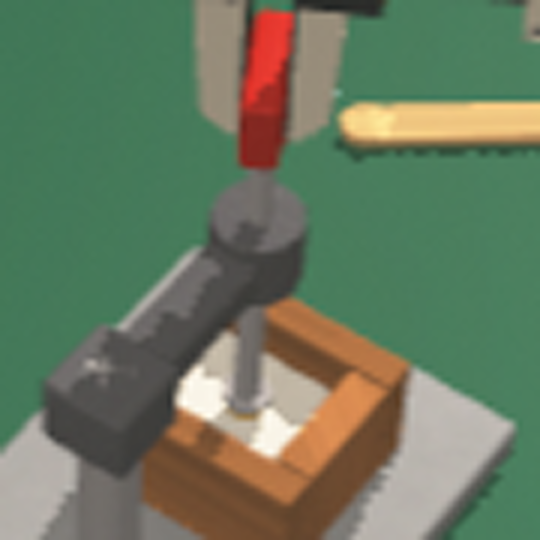

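{"api": "jog_arm", "payload": {"series": [[[0, 0, 0, 0, 0, -2, 5], [0, 0, 0, 0, 0, -4, 5], [0, 0, 0, 0, 0, -6, 5], [0, 0, 0, 0, 0, -8, 5], [0, 0, 0, 0, 0, -10, 5], [0, 0, 0, 0, 0, -10, 5]]]}}

```text
clock: 12.32
ee_pos: [0.5333, -0.0979, 0.2035]
ee_rot: [[-0.001, 0.999, 0.044], [-0.001, 0.044, -0.999], [-1.0, -0.001, 0.001]]
wrist_force: [-2.1, 3.1, 7.7]
gripper_width: 0.0133
```

```bash
python3 r.py s8
```

```text
12.7167 [ 0.53328 -0.09786  0.20349] [-2.45  2.51  7.84  0.48  0.17  0.04] [0.33 0.47 0.28 0.03 0.02 0.03]
```

{"api": "jog_arm", "payload": {"series": [[[0, 0, 0, 0, 0, -1, 5], [0, 0, 0, 0, 0, -2, 5], [0, 0, 0, 0, 0, -3, 5], [0, 0, 0, 0, 0, -4, 5], [0, 0, 0, 0, 0, -4, 5]]]}}

```text
clock: 13.13
ee_pos: [0.5332, -0.098, 0.2035]
ee_rot: [[-0.002, 1.0, -0.023], [-0.001, -0.023, -1.0], [-1.0, -0.002, 0.001]]
wrist_force: [-2.3, 1.5, 7.0]
gripper_width: 0.0136
```

```bash
python3 r.py s9; python3 -c "
from h import *
s=arm.get_state();print(s['effort'],s['torque'],s['ee_rot'][:,1])"
```

```text
13.5333 [ 0.53317 -0.09803  0.20349] [-2.81  2.12  7.65  0.42  0.26  0.73] [0.63 0.35 0.39 0.02 0.03 0.02]
[ -1.51059531 -38.88089418 -26.50742769  -0.17109718  -1.01410031
   0.72101036] [0.41837591 0.28409069 0.73693269] [ 0.99975071 -0.02226761 -0.00163688]
```

{"api": "jog_arm", "payload": {"series": [[[0, 0, 0, 0, 0, -0.7, 5], [0, 0, 0, 0, 0, -1.5, 5], [0, 0, 0, 0, 0, -1.5, 5]]]}}

```text
clock: 13.78
ee_pos: [0.5331, -0.098, 0.2035]
ee_rot: [[-0.002, 0.999, -0.049], [-0.002, -0.049, -0.999], [-1.0, -0.002, 0.002]]
wrist_force: [-3.3, 2.9, 7.3]
gripper_width: 0.0143
```

```bash
python3 r.py s10; python3 -c "
from h import *
s=arm.get_state();print(s['effort'],s['torque'],s['ee_rot'][:,1])"
```

```text
14.1833 [ 0.53316 -0.09803  0.20348] [-2.67  1.88  7.56  0.39  0.26  1.05] [0.5  0.36 0.43 0.03 0.02 0.01]
[ -1.81073539 -38.90310287 -26.49075866  -0.04758509  -1.02033712
   1.04871355] [0.36652563 0.26711554 1.04125464] [ 0.99885589 -0.04779106 -0.00170963]
```

View pics/s10.png

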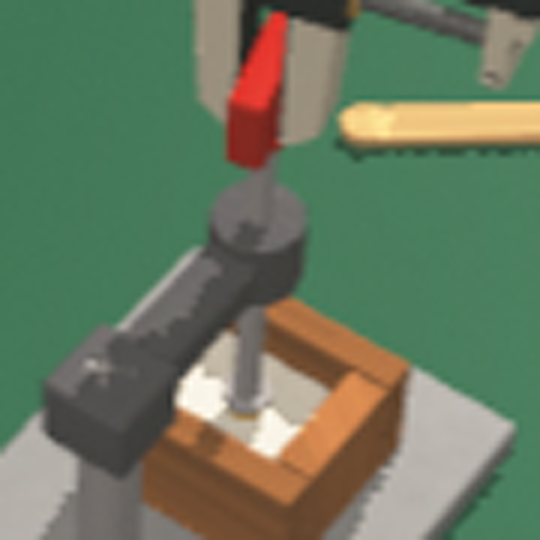

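{"api": "jog_arm", "payload": {"series": [[[0, 0, 0, 0, 0, 1.5, 5], [0, 0, 0, 0, 0, 3, 5], [0, 0, 0, 0, 0, 3, 5]]], "grip_force": 60}}

```text
clock: 14.43
ee_pos: [0.5332, -0.098, 0.2035]
ee_rot: [[-0.002, 1.0, 0.004], [-0.001, 0.004, -1.0], [-1.0, -0.002, 0.001]]
wrist_force: [-2.8, 1.3, 8.0]
gripper_width: 0.0137
```

```bash
python3 r.py s11
```

```text
14.8333 [ 0.53318 -0.09803  0.20348] [-2.78  2.15  7.82  0.45  0.2   0.04] [0.36 0.47 0.56 0.02 0.03 0.02]
```

{"api": "jog_arm", "payload": {"series": [[[0, 0, 0.5, 0, 0, 0, 5], [0, 0, 1, 0, 0, 0, 5], [0, 0, 1, 0, 0, 0, 5]]]}}

```text
clock: 15.08
ee_pos: [0.5332, -0.0979, 0.2039]
ee_rot: [[-0.002, 1.0, 0.002], [-0.001, 0.002, -1.0], [-1.0, -0.002, 0.001]]
wrist_force: [-4.2, 1.7, 5.1]
gripper_width: 0.0134
```

```bash
python3 r.py s12
```

```text
15.4833 [ 0.53329 -0.09781  0.2039 ] [-4.89 -0.01  4.7  -0.    0.57  0.05] [0.93 0.52 0.33 0.06 0.12 0.03]
```

{"api": "jog_arm", "payload": {"series": [[[0, 0, 0, 0, 0, 0, 5], [0, 0, 0, 0, 0, 0, 5], [0, 0, 0, 0, 0, 0, 5]]], "grip_force": 15}}

```text
clock: 15.73
ee_pos: [0.5333, -0.0978, 0.2039]
ee_rot: [[-0.002, 1.0, 0.002], [-0.001, 0.002, -1.0], [-1.0, -0.002, 0.001]]
wrist_force: [-4.9, -0.1, 4.9]
gripper_width: 0.014
```

{"api": "jog_arm", "payload": {"series": [[[0, 0, 0, 0, 0, 0, 18], [0, 0, 0, 0, 0, 0, 26], [0, 0, 0, 0, 0, 0, 40], [0, 0, 0, 0, 0, 0, 50], [0, 0, 0, 0, 0, 0, 50]]]}}

```text
clock: 16.15
ee_pos: [0.5343, -0.0975, 0.2039]
ee_rot: [[0.0, 1.0, 0.002], [0.0, 0.002, -1.0], [-1.0, 0.0, -0.0]]
wrist_force: [-0.5, 0.4, -0.6]
gripper_width: 0.04
```

```bash
python3 r.py s13
```

```text
16.55 [ 0.53423 -0.09746  0.2041 ] [-0.23 -0.06 -0.14 -0.04 -0.09  0.  ] [0.27 0.58 0.5  0.01 0.03 0.03]
```

View pics/s13.png

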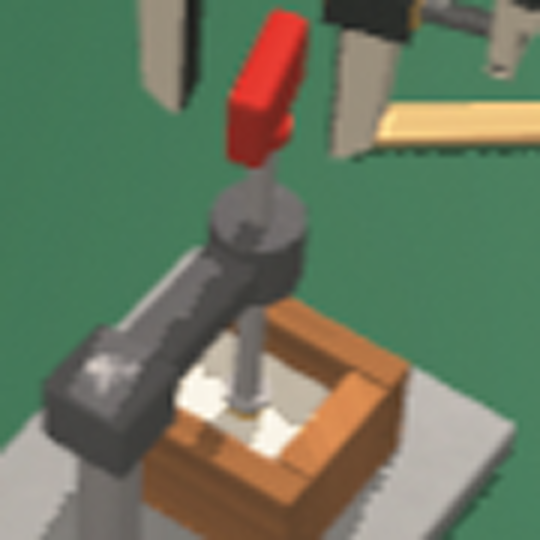

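{"api": "jog_arm", "payload": {"series": [[[0, 0, 15, 0, 0, 0, 50], [0, 0, 35, 0, 0, 0, 50], [0, 0, 65, 0, 0, 0, 50], [0, 0, 95, 0, 0, 0, 50], [-30, -30, 105, 0, 0, 0, 50], [-60, -60, 105, 0, 0, 0, 50], [-90, -90, 105, 0, 0, 0, 50], [-100, -120, 105, 0, 0, 0, 50]]]}}

```text
clock: 17.22
ee_pos: [0.4316, -0.2175, 0.3101]
ee_rot: [[0.0, 1.0, 0.004], [-0.001, 0.004, -1.0], [-1.0, 0.0, 0.001]]
wrist_force: [1.2, -0.6, -0.2]
gripper_width: 0.0505
```

{"api": "jog_arm", "payload": {"series": [[[-10, -35, 0, 0, 0, 0, 50], [-20, -70, 0, 0, 0, 0, 50], [-30, -105, 0, 0, 0, 0, 50], [-40, -140, 0, 0, 0, 0, 50], [-45, -170, 0, 0, 0, 0, 50], [-50, -200, 0, 0, 0, 0, 50], [-50, -200, 0, 0, 0, 0, 50], [-50, -200, 0, 0, 0, 0, 50]]]}}

```text
clock: 17.88
ee_pos: [0.3834, -0.4187, 0.3083]
ee_rot: [[-0.001, 1.0, -0.0], [0.001, -0.0, -1.0], [-1.0, -0.001, -0.001]]
wrist_force: [0.6, 0.2, -1.0]
gripper_width: 0.0501
```

```bash
python3 - <<'E'
from h import *
np.set_printoptions(precision=4,suppress=True)
ims=[]
for n,(x,y) in dict(side=(350,220),top=(358,260)).items():
    im,d=arm.get_image(n);cv2.imwrite(f'pics/{n}9.png',im[:,:,::-1]);np.save(f'{n}9.npy',d)
    ims.append(cv2.resize(im[y-60:y+60,x-60:x+60,::-1],(400,400),interpolation=cv2.INTER_CUBIC))
    if n=='top':
        hsv=cv2.cvtColor(im,cv2.COLOR_RGB2HSV);k=((hsv[...,0]<8)|(hsv[...,0]>172))&(hsv[...,1]>140)
        k[:230]=0;k[285:]=0;k[:,335:380]&=True;k[:,:335]=0;k[:,385:]=0
        v,u=np.nonzero(k);T=np.array([at_depth(n,(float(a),float(b)),d[b,a]) for a,b in zip(u,v)])
        T=T[(T[:,2]>.22)];print(len(T),np.percentile(T[:,2],[10,50,90]),cv2.minAreaRect(T[:,:2].astype(np.float32)*1000))
cv2.imwrite('pics/final.png',np.hstack(ims)); print(arm.get_state()['clock'])
E
```

```text
155 [0.2291 0.2332 0.2356] ((533.543212890625, -98.14688873291016), (44.467079162597656, 12.518915176391602), 89.41912841796875)
17.9833
```

View pics/final.png

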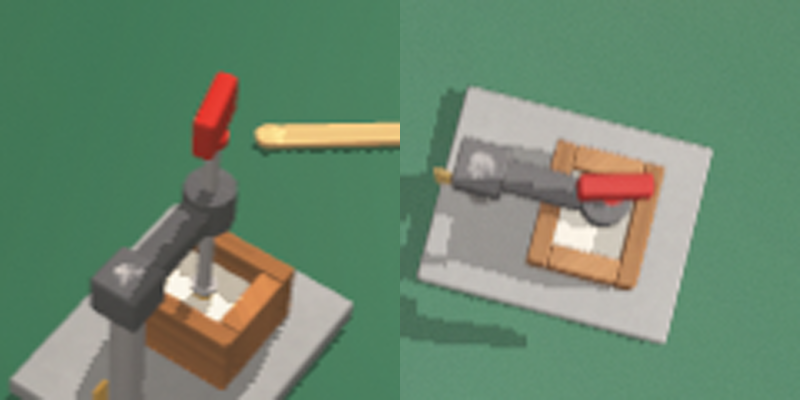

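View pics/top9.png

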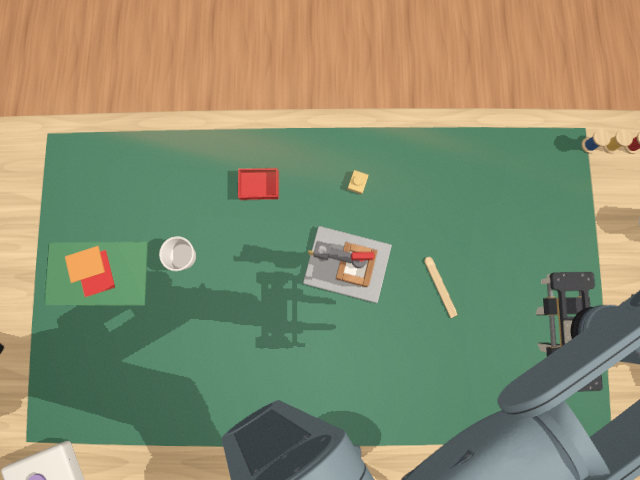

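```bash
python3 -c "
from workcell import arm
print(arm.close_job())"
```

```text
the job is handed in; nothing more can be done
None
```

The probe is lowered, its foot is on the cavity bottom, and the slide is locked with the robot clear of everything. I handed the job in at about 18 s.

- **Lowering:** I took the knob by its bar and lowered until the wrist force started to rise, at about 25 mm. The camera depth had predicted 24.5 mm. I went on to about 30 mm, which puts the foot spring about 5 mm in, judged from a force of about 7.3 N. It never came near its hard end.
- **Locking:** Holding that height, I turned the knob clockwise about 64°. The torque then jumped to 0.7–1.0 N m and the knob stopped following the gripper. I relieved the turn and most of the vertical load before opening the fingers.
- **Last checks:**
  - The bar now lies about 75° (1.31 rad) from the stand's x, which matches the stop.
  - Its top is at 0.233 m, about 30 mm lower than at the start, and it stayed down after release.
  - The foot shows on the white bottom.
  - In the last top picture the pot, stick, tray and die lie where they were at the start.

Two readings disagreed with what I expected:

- **Little turning torque:** The static torque stayed near zero until the stop, although stiffening was described from about 0.7 rad.
- **Small rise before letting go:** The tool rose about 0.4 mm when I relieved the vertical load. That is probably give in the finger pads, but I could not rule out the probe itself shifting by that amount.

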